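# Connect the board in the test jig

### The arm

A 6-joint arm with a two-finger parallel gripper is mounted at the origin on a cart in front of the work surface, level with it; the furniture and walls round the work are solid. World frame = base frame: x ahead of the robot, y to its left, z up, the work surface at z = 0. Lengths are in m, angles in rad, forces in N, time in s.
With the tool pointing down it reaches from about 0.425 to 0.95 m from the base axis. Payload 3.5 kg.
Tool frame: the origin (TCP) lies midway between the tips of the shut fingers; the grasp point (between the pads) lies 19 mm behind it (ctrl.pinch_z is the distance from the TCP to the grasp point, in m); z points along the fingers, y is the line along which they close (so a half turn about z gives the same grasp; the last joint's range is limited). The gripper opens to 85 mm and grips with 20 to 120 N. Pads are 22 mm wide; open, the fingers measure 114 mm over their backs; the gripper's body (76 mm by 85 mm) begins 54 mm behind the grasp point. The pads swing forward as they close: fully open they stand 13 mm farther back than shut.
Start: joints at [-1.364, 0.286, 1.577, -0, 1.279, -0.15], TCP at [0.236, -0.632, 0.195] pointing down, gripper open.
Joint ranges: [-2.77, 2.77], [-0.9, 2.22], [0.21, 2.48], [-1.53, 4.67], [0.24, 2.81], [-2.84, 2.84]. Speed limits (rad/s): [2.79, 2.79, 3.14, 3.14, 3.14, 3.14].

### API

Orientations are given as a unit quaternion [x, y, z, w].
In Python, from plant import get_state, viewer, sign_off, ctrl gives the robot as it stands. The module is installed in compiled form; this text tells all that it offers.
- The arm moves only by the shell command python3 -m handwheel 'ROWS' [FORCE]. ROWS is JSON, a list that holds one entry, the list of rows, each a list of 5 numbers: the finger opening in m, from 0 to 0.0854, then the shift along the tool's x, y, z in m, then the turn about the tool's z in degrees. In form: [[[claw, x, y, z, spin], ...]]. A call has 1 to 12 rows; each row shifts and turns the commanded pose from where the row before left it, along the tool's axes as they then stand; what a row does not reach is not made up. A row lasts 1/12 s, in which the tool goes at most 41.7 mm and 7.16 degrees, less where a joint would pass 70% of its speed; a pose out of reach is approached as far as the arm can. A call is refused whole if a number of a shift passes 0.0417 or a number of a turn 7.16, either way. A call with a gripper value outside its range is refused whole. The fingers move at their own pace and stop on an object; FORCE is the grip in N (left out, the last holds). Time passes only in rows, so rows that do not move let the fingers close. It gives the time, the measured TCP pose, the force, the opening and the grip force at its end, in the units of the state.
- get_state(): the state, without advancing time (a new reading comes with each control period).
- viewer.read_camera(name): name is "side" or "top"; returns the picture (480x640x3 uint8, blue, green, red); there is no depth.
- viewer.camera_params(name): a dict with "fov_y" (degrees; the focal length in pixels is half the picture's height over the tangent of half this angle, whatever the lens; pixels are square), "cx", "cy" (the principal point, pixels), "xyz" and "attitude" of the camera in the world. Camera axes: x right, y up, looking along -z (the intrinsics and any distortion apply to the point x, -y, -z); pixel columns grow to the right and rows downward; lengths in m; the calibration is good to about 2 mm. A picture is of the moment at which its call begins. camera_params takes no time and is no camera call.
- sign_off(): hands the job in; it is judged then, once.
Trained networks look in the newest picture that a camera, given by its name, has taken for a name from the list of things; names that differ only in an ending like _2 or _b are one class to them, and where a whole thing is asked for, a point or a joint stands for the part that bears it (a point fixed in the world has none). Each returns a list of dicts, best first, with "confidence" (0 to 1); they miss things now and then, are a little off and sometimes report something else, mostly with a low value. They report only what shows in the picture. A call takes as long as a camera call.
- viewer.look_for(camera, name): "extent" ([left, top, width, height] as shares, 0 to 1, of the picture: columns of its width, rows of its height, round what is visible of it).
- viewer.outline_of(camera, name): "mask" (480x640 bool, what is visible of it) and "extent" ([left, top, width, height] as shares, 0 to 1, of the picture: columns of its width, rows of its height, round what is visible of it).
- viewer.pinpoint(camera, name): "xy" ([column, row] as shares, 0 to 1, of the picture: columns of its width, rows of its height: a listed point, or the origin of a listed thing).
The state is a dict: "time": time; "qpos": joint angles; "dq": joint speeds; "joint_efforts": joint torques, N m; "eef_pos": TCP position; "tcp_rot": TCP orientation; "contact_force": force on the tool from outside, world axes, zero at the start; "wrist_torque": the same for the moment, N m; "opening": opening from 0.0 (shut) to 1.0 (fully open); "finger_force": force on a finger pad.
Only numpy, scipy, OpenCV 4.12 (cv2) and the standard library are available. Lean on these libraries where they do the work, as an engineer would, in place of code of your own. Each camera call takes 0.05 s, during which the arm holds its last target. There are 200 camera calls.

### The job

Connect the circuit board in the grey test jig: with your fingertips push the red lever knob round until the lever points straight out to the side and the cam's low side frees the blue carriage, push the carriage fully home by its black tab so that its pins plug into the board's socket, then push the lever on round the same way as far as it goes to lock the carriage home. Push gently, never forcing the carriage against the cam; do not grip or lift anything, and leave the bottle, tweezers and screwdriver where they are.

Things in the scene. Friction and masses are not known exactly. Their poses are not given: they have to be found in the camera images.
- jig: fixed test jig, grey base 272 x 130 mm, top 10 mm above the bench. Origin: centre of base, at bench height; x = forward, the way the carriage is pushed, y left, z up. Green board in its front half; behind it a blue carriage 106 x 88 mm, top 25 mm high, slides along x on two rods. Only the red knob stands over 47 mm. Rear rod blocks (28 mm high) at x -123, y +-36 mm; free between them
- cam_axis (a point): point on the upright turning axis of cam and lever (jig x -40 mm, y 0), 44 mm above the bench. The steel cam quadrant turns above the carriage between two follower rollers that stand on it
- lever_knob (a point): centre of the red upright knob, 16 mm in diameter, reaching from 43 to 85 mm above the bench, this point 66 mm up; at the end of a flat dark lever (top 42 mm high), 62 mm from the cam axis. The cam's lobe lies under the lever and points the same way. About 2 N pushes it
- cam_lever (a joint): cam and lever, 0 to 2.51 rad between stops, growing clockwise from above; stays put. Lever direction in jig axes (-cos a, sin a), a = value + 0.314. Near 0: points back, lobe holds the carriage off. 1.26: straight to jig +y, low side to both rollers, carriage free (0.8 to 1.7). Over 2.3: points forward, locks carriage home. Past about 1.8 it jams on the front roller unless the carriage is home
- push_tab (a point): centre of the rear face of the carriage's upright black tab: push here along jig +x. The face is 44 mm wide and reaches from 16 to 44 mm above the bench, this point 34 mm up; it moves with the carriage
- carriage (a joint): travel of the carriage in m, 0 (back) to 0.029 (stop: fully home, pins in the socket); about 3 N of friction, no spring, stays where it is left. With the cam at its start it moves only about 2 mm before its rear roller meets the lobe
- flux_bottle: small amber bottle with white cap, 37 mm in diameter, 92 mm high, standing loose left of the jig; origin at the centre of its foot. Leave it alone
- tweezers: steel tweezers 127 mm long, lying loose right of the jig; origin at the centre of the underside. Leave alone
- driver_yellow: screwdriver with yellow handle, 170 mm long, lying loose right of the tweezers; origin at the centre of the underside. Leave alone

How it is judged:
By the outcome, as a careful person would: the job done as asked, in the order asked, and still so for the second after the job is handed in, with the robot touching nothing.
It also fails if it takes over 58 s, if anything falls off the work surface, if the arm or the gripper's body presses on something with over 40 N, if the wrist force passes 120 N, or if a joint passes its speed limit or range.

## Working session

There is one attempt and no reset: what is moved stays moved. The work goes in short steps, Python scripts to look and compute and a shell command to move; the robot and the scene stay as the last step left them, time stands still between calls to the robot, and variables do not carry over. Pictures are saved under pics/ and viewed, at most 10 in all, crops included, and the job is handed in when it is done.

```bash
mkdir -p pics
cat > h.py <<'E'
import numpy as np, cv2
from scipy.spatial.transform import Rotation as R
from plant import get_state, viewer, ctrl
def ray(cam,uv):
    p=viewer.camera_params(cam); f=240/np.tan(np.radians(p['fov_y'])/2)
    d=np.array([(uv[0]-p['cx'])/f,-(uv[1]-p['cy'])/f,-1])
    a=np.array(p['attitude']); M=R.from_quat(a).as_matrix() if a.size==4 else a.reshape(3,3)
    return np.array(p['xyz']),M@d
def at(cam,uv,z):
    o,d=ray(cam,uv); return o+d*(z-o[2])/d[2]
def pin(cam,n):
    return [(np.array(r['xy'])*[640,480],r['confidence']) for r in viewer.pinpoint(cam,n)[:2]]
E
python3 - <<'E'
from h import *
for c in('top','side'):
    print(viewer.camera_params(c)); cv2.imwrite(f'pics/{c}0.png',viewer.read_camera(c))
    for n,z in(('jig',0),('cam_axis',.044),('lever_knob',.066),('push_tab',.034),('flux_bottle',0)):
        print(c,n,[(u.round(1),round(k,2),at(c,u,z).round(4)) for u,k in pin(c,n)])
s=get_state();print(s['eef_pos'],R.from_quat(s['tcp_rot']).as_matrix().round(3),s['opening'],s['time'])
E
```

```text
{'fov_y': 51.20569711050821, 'cx': 322.94338486137156, 'cy': 233.24056979565498, 'xyz': array([0.53126357, 0.03159855, 0.93014441]), 'attitude': array([-0.01785044,  0.02927521,  0.71518408, -0.69809458])}
top jig [(array([294.1, 233.4]), 0.79, array([0.5941, 0.0695, 0.    ]))]
top cam_axis [(array([288.5, 255. ]), 0.64, array([0.5532, 0.0783, 0.044 ]))]
top lever_knob [(array([270.6, 285.3]), 0.7, array([0.5014, 0.1089, 0.066 ]))]
top push_tab [(array([280.4, 297.4]), 0.79, array([0.4785, 0.0948, 0.034 ])), (array([290.8, 255. ]), 0.46, array([0.5534, 0.0747, 0.034 ]))]
top flux_bottle [(array([244.5, 197.5]), 0.64, array([0.6634, 0.1605, 0.    ]))]
{'fov_y': 42.07806454550138, 'cx': 324.4103236325778, 'cy': 241.06111539487324, 'xyz': array([ 0.35064873, -0.75867489,  0.74554412]), 'attitude': array([ 0.41991517, -0.0520474 , -0.13722523,  0.89561797])}
side jig [(array([328.5, 251.8]), 0.81, array([0.591 , 0.0667, 0.    ])), (array([351.4, 216.1]), 0.57, array([0.6648, 0.1544, 0.    ]))]
side cam_axis [(array([305. , 234.4]), 0.59, array([0.5511, 0.0763, 0.044 ]))]
side lever_knob [(array([273.6, 218.9]), 0.93, array([0.5034, 0.1096, 0.066 ]))]
side push_tab [(array([262.6, 240.4]), 0.91, array([0.4775, 0.0958, 0.034 ]))]
side flux_bottle [(array([351.3, 211.4]), 0.71, array([0.6695, 0.1688, 0.    ]))]
[ 0.23578391 -0.63247394  0.19517695] [[ 0.937  0.349  0.   ]
 [ 0.349 -0.937 -0.   ]
 [-0.     0.    -1.   ]] 1.0010410298451236 0.6
```

View pics/top0.png

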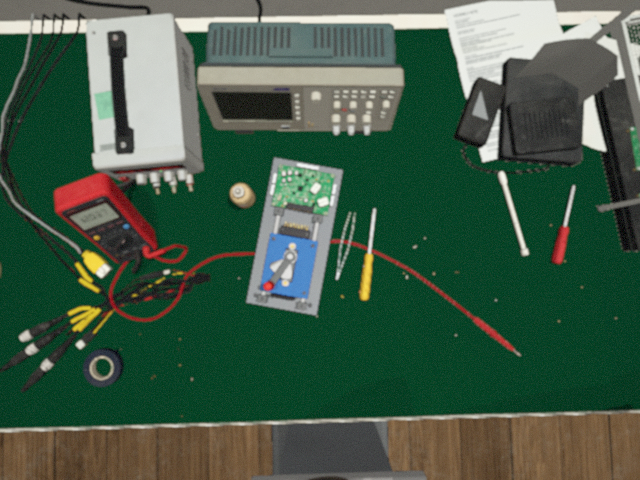

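View pics/side0.png

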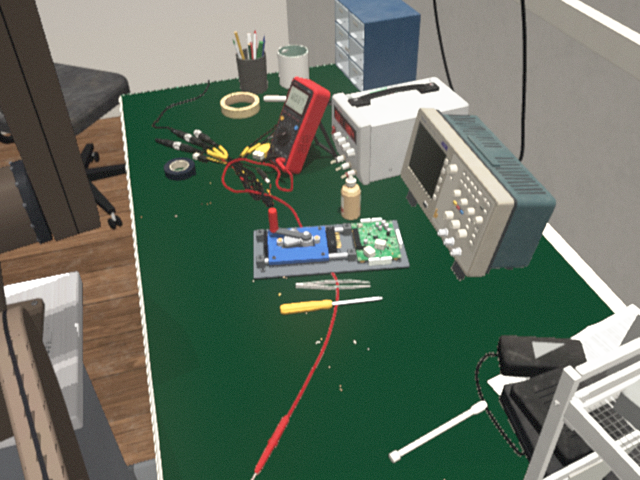

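The jig is yawed about -13.5° from world x. The knob points back and left (top pixel 268,286), the tab is at the rear edge (280,297), and the bottle is at (242,195), clear of the lever's arc.

```bash
cat >> h.py <<'E'
C=np.array([.5522,.0773]); YAW=np.radians(-13.5)
def J(w):  # world -> jig axes, relative to cam axis
    c,s=np.cos(YAW),np.sin(YAW); d=np.asarray(w)[:2]-C; return np.array([c*d[0]+s*d[1],-s*d[0]+c*d[1]])
def goto(jx,jy,z,ydeg):
    "tool-frame shift (mm, as tool now stands) and spin to bring TCP to cam-relative jig point, tool y at ydeg in jig axes"
    s=get_state(); M=R.from_quat(s['tcp_rot']).as_matrix()
    c,k=np.cos(YAW),np.sin(YAW)
    t=np.array([C[0]+c*jx-k*jy,C[1]+k*jx+c*jy,z])
    cur=np.degrees(np.arctan2(M[1,1],M[0,1])); spin=-(ydeg+np.degrees(YAW)-cur)
    print('target',t.round(4),'shift mm',(1000*M.T@(t-s['eef_pos'])).round(1),'spin',round((spin+180)%360-180,1),'tilt z',M[:,2].round(3))
def stat():
    s=get_state(); print('t',round(s['time'],2),'tcp',s['eef_pos'].round(4),'jig',(1000*J(s['eef_pos'])).round(1),'F',s['contact_force'].round(1),'q',s['qpos'].round(2))
E
python3 - <<'E'
from h import *
P=[at('top',u,.01)[:2] for u in((275,158),(342,169),(317,316),(247,304))]
f=(P[0]+P[1])/2; r=(P[2]+P[3])/2; l=(P[0]+P[3])/2; ri=(P[1]+P[2])/2
print('yaw long',np.degrees(np.arctan2(*(f-r)[::-1])),'lat',np.degrees(np.arctan2(*(l-ri)[::-1]))-90,'centre',sum(P)/4,np.linalg.norm(f-r),np.linalg.norm(l-ri))
goto(-.066,-.015,.15,72)
E
```

```text
yaw long -11.436859040706723 lat -10.90742202332872 centre [0.58861512 0.06675024] 0.27415267973672713 0.12769531653421912
target [0.4845 0.0781 0.15  ] shift mm [ 481.3 -579.    45.1] spin -128.1 tilt z [ 0. -0. -1.]
```

```bash
sed -i 's/^C=.*/C=np.array([.551,.0765]); YAW=np.radians(-12.3)/' h.py
python3 -m handwheel '[[[0,0.027,-0.028,0,0],[0,0.027,-0.028,0,0],[0,0.027,-0.028,0,0],[0,0.027,-0.028,0,0],[0,0.027,-0.028,0,0],[0,0.027,-0.028,0,0],[0,0.027,-0.028,0,0],[0,0.027,-0.028,0,0],[0,0.027,-0.028,0,0],[0,0.027,-0.028,0,0]]]' 20
python3 -m handwheel '[[[0,0.021,-0.030,0,0],[0,0.021,-0.030,0,0],[0,0.021,-0.030,0,0],[0,0.021,-0.030,0,0],[0,0.021,-0.030,0,0],[0,0.021,-0.030,0,0],[0,0.021,-0.030,0,0],[0,0.021,-0.030,0,0],[0,0.021,-0.030,0,0],[0,0,0,0,0]]]'
python3 -m handwheel '[[[0,0,0,0,-7.1],[0,0,0,0,-7.1],[0,0,0,0,-7.1],[0,0,0,0,-7.1],[0,0,0,0,-7.1],[0,0,0,0,-7.1],[0,0,0,0,-7.1],[0,0,0,0,-7.1],[0,0,0,0,-7.1],[0,0,0,0,-7.1],[0,0,0,0,-7.1],[0,0,0,0,-7.1]]]'
python3 -m handwheel '[[[0,0,0,0,-7.1],[0,0,0,0,-7.1],[0,0,0,0,-7.1],[0,0,0,0,-7.1],[0,0,0,0,-7.1],[0,0,0,0,-7.1],[0,0,0,0,0],[0,0,0,0,0]]]'
python3 - <<'E'
from h import *
stat(); goto(-.066,-.015,.10,72)
img={c:viewer.read_camera(c) for c in('top','side')}
for c,n,z in(('top','cam_axis',.044),('side','lever_knob',.066),('top','lever_knob',.066),('side','push_tab',.034)):
    print(c,n,[(u.round(1),round(k,2),(1000*J(at(c,u,z))).round(1)) for u,k in pin(c,n)])
m=viewer.outline_of('side','lever_knob')
a=img['top'][150:350,200:400]; b=img['side'][150:350,200:400]
cv2.imwrite('pics/a.png',cv2.resize(np.hstack([a,b]),(800,400),interpolation=cv2.INTER_CUBIC))
E
```

```text
time: 1.43
eef_pos: [0.3914, -0.2741, 0.1955]
tcp_rot: [0.984, 0.177, 0.0, 0.0]
contact_force: [0.0, 0.6, 0.4]
opening: -0.004
finger_force: 0.0
time: 2.27
eef_pos: [0.4744, 0.0484, 0.1956]
tcp_rot: [0.984, 0.181, 0.001, -0.001]
contact_force: [-0.7, -0.4, 0.4]
opening: 0.002
finger_force: 0.0
time: 3.27
eef_pos: [0.4738, 0.0427, 0.1953]
tcp_rot: [0.602, 0.798, -0.0, 0.0]
contact_force: [-0.5, -0.6, 0.3]
opening: -0.002
finger_force: 0.0
time: 3.93
eef_pos: [0.4738, 0.0429, 0.1953]
tcp_rot: [0.275, 0.961, -0.0, 0.0]
contact_force: [-0.0, -0.6, 0.6]
opening: 0.001
finger_force: 0.0
t 3.93 tcp [0.4738 0.0429 0.1953] jig [-68.3 -49.3] F [-0.  -0.6  0.6] q [-0.12 -0.17  2.05 -0.    1.26 -1.14]
target [0.4833 0.0759 0.1   ] shift mm [ 9.4 33.1 95.3] spin -1.7 tilt z [ 0. -0. -1.]
top cam_axis []
side lever_knob [(array([274. , 220.6]), 0.67, array([-53. ,  17.2]))]
top lever_knob [(array([295. , 234.2]), 0.72, array([38.8, -3. ])), (array([271.5, 284.7]), 0.66, array([-54. ,  19.8]))]
side push_tab [(array([263.5, 242.6]), 0.64, array([-74.4,  -3.1]))]
```

View pics/a.png

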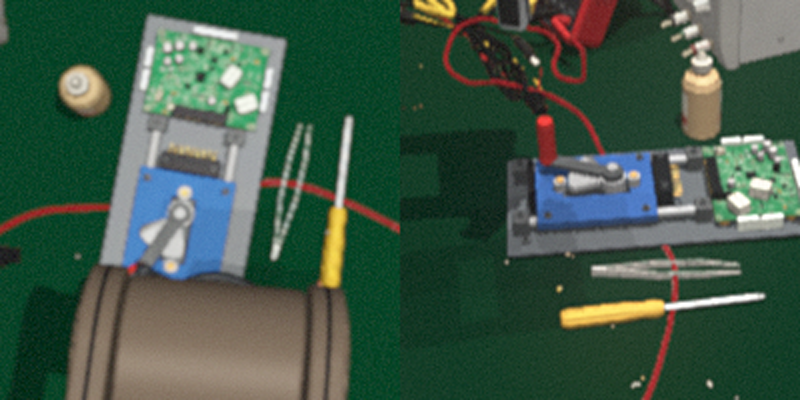

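The knob is still at the start (side crop 545,138). The gripper does not appear in the side crop, so I'll view the whole side picture with the TCP projected onto it.

```bash
cat >> h.py <<'E'
def proj(cam,X):
    p=viewer.camera_params(cam); f=240/np.tan(np.radians(p['fov_y'])/2)
    c=R.from_quat(p['attitude']).as_matrix().T@(np.array(X)-p['xyz']); return np.array([p['cx']-f*c[0]/c[2],p['cy']+f*c[1]/c[2]])
E
python3 - <<'E'
from h import *
im=viewer.read_camera('side').copy(); u=proj('side',get_state()['eef_pos']); print(u)
cv2.circle(im,tuple(int(v) for v in u),3,(0,0,255),-1); cv2.imwrite('pics/s2.png',im)
E
```

```text
[258.70918692 181.97377225]
```

View pics/s2.png

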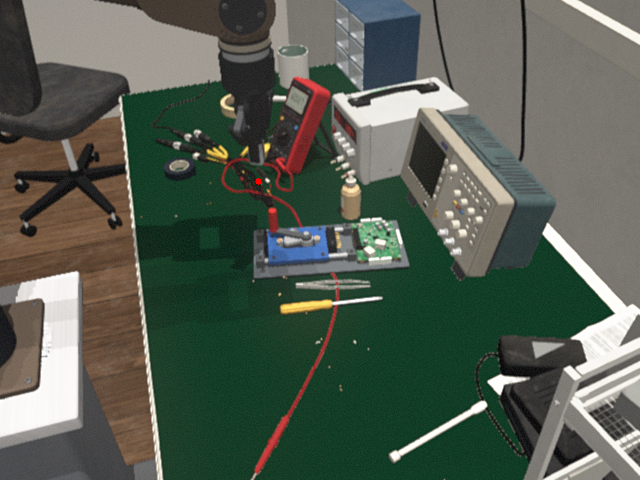

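The gripper's visible tip ends about (258,163), while the projected TCP is (258,182). I'll lower to 0.10 m, above everything, and check in a zoomed crop.

```bash
python3 -m handwheel '[[[0,0.003,0.011,0.03,-1.7],[0,0.003,0.011,0.03,0],[0,0.003,0.011,0.03,0],[0,0,0,0.005,0],[0,0,0,0,0],[0,0,0,0,0]]]'
python3 - <<'E'
from h import *
stat(); im=viewer.read_camera('side').copy(); u=proj('side',get_state()['eef_pos']); print(u)
k=pin('side','lever_knob');print(k)
c=cv2.resize(im[120:280,180:380],(800,640),interpolation=cv2.INTER_CUBIC)[:600]
cv2.circle(c,tuple(int(v) for v in (u-[180,120])*4),3,(0,0,255),-1); cv2.imwrite('pics/s3.png',c)
E
```

```text
time: 4.83
eef_pos: [0.4834, 0.0759, 0.101]
tcp_rot: [0.259, 0.966, -0.0, 0.0]
contact_force: [0.7, 0.4, 0.2]
opening: 0.002
finger_force: 0.0
t 4.83 tcp [0.4834 0.0759 0.101 ] jig [-65.9 -15. ] F [0.7 0.4 0.2] q [-0.05 -0.03  2.11 -0.    1.06 -1.1 ]
[265.60102655 215.95810237]
[(array([273.792, 222.192]), 0.68)]
```

View pics/s3.png

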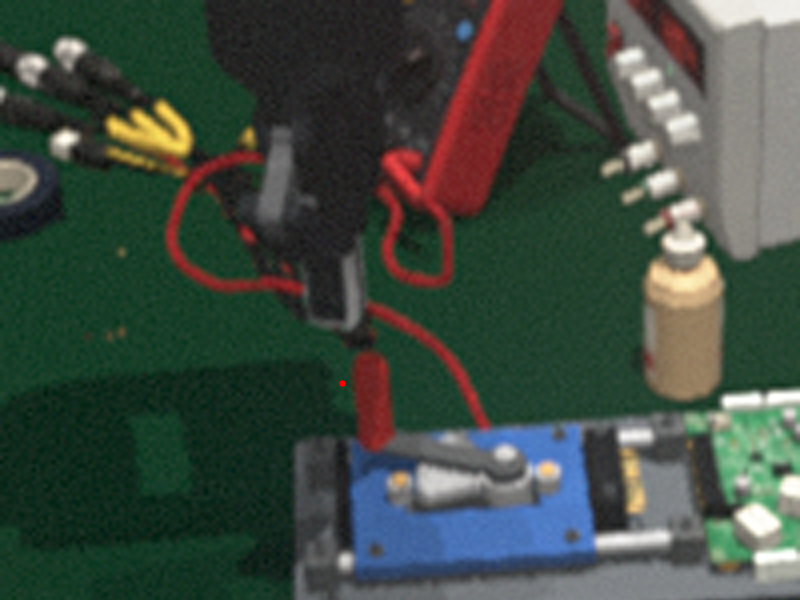

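The visible tip is at crop (335,325), about 14 px above the projected TCP (342,383). I'll check the projection against the knob's known heights, and look from the top camera.

Run:
```python
from h import *
k=np.array([.5024,.1092])
for z in(.043,.066,.085): print(z,proj('side',[*k,z]).round(1),'crop',((proj('side',[*k,z])-[180,120])*4).round())
print('bottle top',((proj('side',[.667,.165,.092])-[180,120])*4).round(), ((proj('side',[.667,.165,0])-[180,120])*4).round())
e=get_state()['eef_pos']
u=(263.75,201.2)
for z in(.101,.115,.128): print('tip ray at z',z,at('side',u,z).round(4),(1000*J(at('side',u,z))).round(1))
im=viewer.read_camera('top'); print('top',proj('top',e))
cv2.imwrite('pics/t3.png',cv2.resize(im[200:380,180:420],(800,600),interpolation=cv2.INTER_CUBIC))
```

```text
0.043 [274.1 229.2] crop [376. 437.]
0.066 [273.1 219.1] crop [373. 397.]
0.085 [272.3 210.6] crop [369. 362.]
bottle top [684. 214.] [683. 371.]
tip ray at z 0.101 [0.4907 0.1195 0.101 ] [-68.1  29.2]
tip ray at z 0.115 [0.4876 0.1004 0.115 ] [-67.    9.9]
tip ray at z 0.128 [0.4848 0.0827 0.128 ] [-66.  -8.]
top [289.04305653 295.97153865]
```

View pics/t3.png

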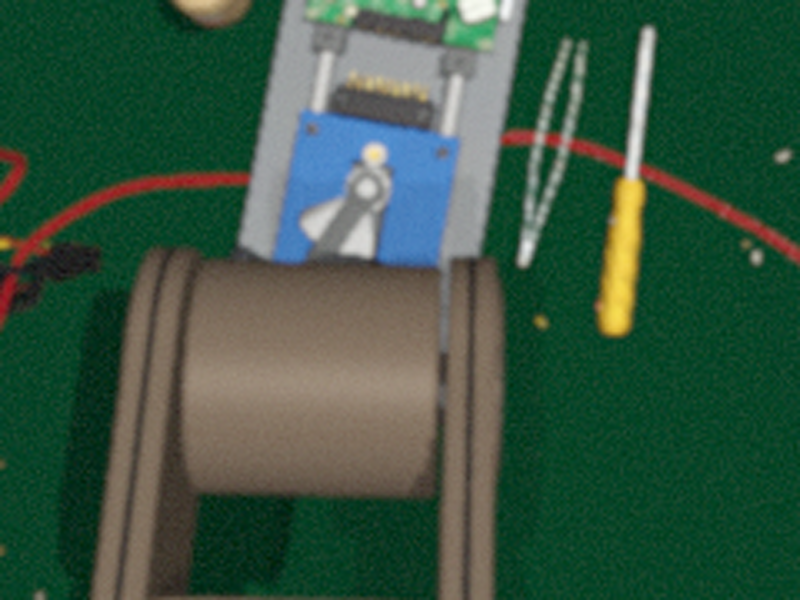

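The projection holds (knob and bottle match), so the finger tips look to sit about 2 cm above the reported TCP. I'll descend beside the knob to 0.055 and check again.

```bash
python3 -m handwheel '[[[0,0,0,0.015,0],[0,0,0,0.015,0],[0,0,0,0.015,0],[0,0,0,0,0],[0,0,0,0,0]]]'
python3 - <<'E'
from h import *
stat(); im=viewer.read_camera('side').copy(); u=proj('side',get_state()['eef_pos']); print(u)
c=cv2.resize(im[150:270,200:360],(800,600),interpolation=cv2.INTER_CUBIC)
cv2.circle(c,tuple(int(v) for v in (u-[200,150])*5),3,(0,0,255),-1); cv2.imwrite('pics/s4.png',c)
E
```

```text
time: 5.4
eef_pos: [0.4831, 0.0759, 0.0559]
tcp_rot: [0.26, 0.966, 0.0, 0.0]
contact_force: [0.8, 0.6, 0.4]
opening: 0.001
finger_force: 0.0
t 5.4 tcp [0.4831 0.0759 0.0559] jig [-66.2 -15.1] F [0.8 0.6 0.4] q [-0.05  0.04  2.13 -0.    0.97 -1.1 ]
[267.54420331 236.6341872 ]
```

View pics/s4.png

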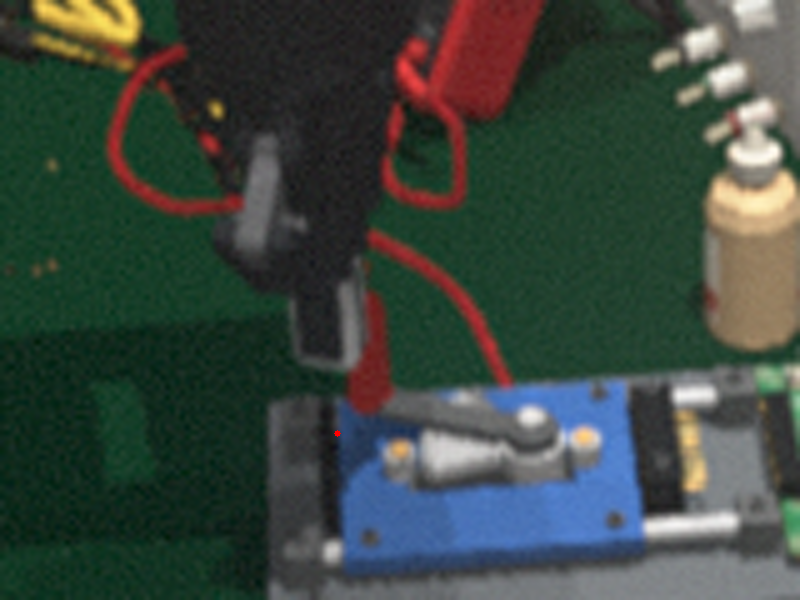

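The tip (crop 325,365) hides the knob but sits well above the dot (337,433), so it really is about 25 mm higher than reported. I'll go lower in small steps and watch the force.

```bash
python3 -m handwheel '[[[0,0,0,0.006,0],[0,0,0,0.006,0],[0,0,0,0,0],[0,0,0,0.002,0],[0,0,0,0.002,0],[0,0,0,0,0]]]'
```

```text
time: 5.95
eef_pos: [0.4826, 0.0762, 0.0388]
tcp_rot: [0.259, 0.966, -0.0, -0.0]
contact_force: [-1.4, 1.0, 0.9]
opening: 0.004
finger_force: 0.0
```

```bash
python3 -m handwheel '[[[0,0,0,0.003,0],[0,0,0,0.003,0],[0,0,0,0.003,0],[0,0,0,0,0],[0,0,0,0,0]]]'
python3 - <<'E'
from h import *
stat(); im=viewer.read_camera('side').copy(); e=get_state()['eef_pos']
c=cv2.resize(im[150:270,200:360],(800,600),interpolation=cv2.INTER_CUBIC)
for dz in(0,.027):
  u=proj('side',e+[0,0,dz]); cv2.circle(c,tuple(int(v) for v in (u-[200,150])*5),3,(0,0,255),-1)
cv2.imwrite('pics/s5.png',c)
E
```

```text
time: 6.37
eef_pos: [0.4825, 0.0762, 0.0297]
tcp_rot: [0.259, 0.966, -0.0, -0.0]
contact_force: [-0.4, 0.2, -0.3]
opening: -0.001
finger_force: 0.0
t 6.37 tcp [0.4825 0.0762 0.0297] jig [-66.8 -14.9] F [-0.4  0.2 -0.3] q [-0.05  0.09  2.14 -0.    0.91 -1.1 ]
```

View pics/s5.png

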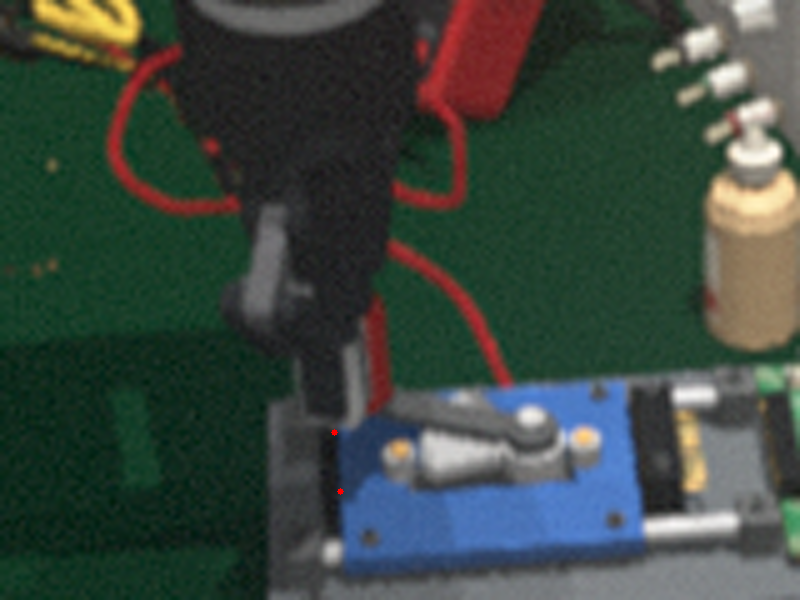

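The tip is now at about 60 mm true height (crop 333,422), right beside the knob. Next I push along the tangent, then round the arc with the tool turning along with the lever.

```bash
python3 -m handwheel '[[[0,0,0.005,0.004,0],[0,0,0.005,0,0],[0,0,0.004,0,0],[0,0,0.003,0,0],[0,0.0017,0.0055,0,5],[0,0.0017,0.0055,0,5],[0,0.0017,0.0055,0,5],[0,0.0017,0.0055,0,5],[0,0,0,0,0]]]'
python3 - <<'E'
from h import *
stat(); viewer.read_camera('side');viewer.read_camera('top')
for c in('side','top'):
  for u,k in pin(c,'lever_knob'):
    j=J(at(c,u,.066))*1000; print(c,u.round(1),round(k,2),j.round(1),'lever value',round(np.arctan2(j[1],-j[0])-.314,2))
E
```

```text
time: 7.17
eef_pos: [0.4997, 0.1129, 0.0262]
tcp_rot: [0.423, 0.906, -0.0, 0.0]
contact_force: [0.1, -0.4, -0.0]
opening: -0.001
finger_force: 0.0
t 7.17 tcp [0.4997 0.1129 0.0262] jig [-57.9  24.6] F [ 0.1 -0.4 -0. ] q [ 0.02  0.14  2.09 -0.    0.91 -0.67]
side [278.8 213.2] 0.91 [-44.   37.8] lever value 0.4
```

```bash
python3 -m handwheel '[[[0,0.0017,0.0055,0,5],[0,0.0017,0.0055,0,5],[0,0.0017,0.0055,0,5],[0,0.0017,0.0055,0,5],[0,0.0017,0.0055,0,5],[0,0.0017,0.0055,0,5],[0,0.0017,0.0055,0,5],[0,0.0017,0.0055,0,5],[0,0.0017,0.0055,0,5],[0,0,0,0,0],[0,0,0,0,0]]]'
cat >> h.py <<'E'
def look():
  stat(); viewer.read_camera('side');viewer.read_camera('top')
  for c in('side','top'):
    for n,z in(('lever_knob',.066),('push_tab',.034),('cam_axis',.044)):
      for u,k in pin(c,n):
        j=J(at(c,u,z))*1000; print(c,n,u.round(1),round(k,2),j.round(1),'value',round(np.arctan2(j[1],-j[0])-.314,2) if n=='lever_knob' else '')
E
python3 -c 'from h import *;look()'
```

```text
time: 8.28
eef_pos: [0.5395, 0.1428, 0.026]
tcp_rot: [0.737, 0.676, 0.0, -0.0]
contact_force: [0.0, 0.3, -0.9]
opening: -0.0
finger_force: 0.1
t 8.28 tcp [0.5395 0.1428 0.026 ] jig [-25.3  62.3] F [ 0.   0.3 -0.9] q [0.08 0.23 1.98 0.   0.93 0.16]
side lever_knob [301.5 207.7] 0.58 [-2.5 49.9] value 1.21
side push_tab [264.7 243.1] 0.78 [-72.2  -4.8] value 
side cam_axis [305.  231.2] 0.82 [0.7 8.7] value 
top lever_knob [290.5 255.5] 0.64 [ 1.3 -2.5] value -2.34
top push_tab [280.1 296.6] 0.69 [-73.4   3.1] value 
top cam_axis [289.5 252.9] 0.59 [5.7 1.3] value
```

```bash
python3 -m handwheel '[[[0,0.001,0.0055,0,5],[0,0,0,0,0],[0,0,0,0,0],[0,0,-0.01,0,0],[0,0,-0.02,-0.01,0],[0,0,-0.01,-0.03,0],[0,0,0,-0.03,0],[0,0,0,0,0],[0,0,0,0,0]]]'
python3 - <<'E'
from h import *
look(); goto(-.100,0,.060,0)
im=viewer.read_camera('side'); c=cv2.resize(im[150:270,200:360],(800,600),interpolation=cv2.INTER_CUBIC); cv2.imwrite('pics/s6.png',c)
E
```

```text
time: 9.43
eef_pos: [0.5071, 0.1507, 0.0987]
tcp_rot: [0.766, 0.643, 0.002, 0.002]
contact_force: [-0.4, -0.1, -0.4]
opening: -0.001
finger_force: 0.0
t 9.43 tcp [0.5071 0.1507 0.0987] jig [-58.7  63.1] F [-0.4 -0.1 -0.4] q [ 0.1   0.06  2.02 -0.    1.05  0.27]
side lever_knob [305.7 206.6] 0.83 [ 5.3 52.4] value 1.36
side push_tab [265.2 240.4] 0.96 [-71.3   2.7] value 
side push_tab [330.8 286.1] 0.4 [  35.1 -125.7] value 
top lever_knob [253.5 246. ] 0.83 [ 5.3 63.1] value 1.34
top push_tab [283.1 295.7] 0.57 [-70.8  -1.7] value 
top cam_axis [288.7 254.1] 0.98 [3.3 2.2] value 
target [0.4533 0.0978 0.06  ] shift mm [-60.7 -41.9  35.2] spin 2.2 tilt z [-0.002 -0.    -1.   ]
```

View pics/s6.png

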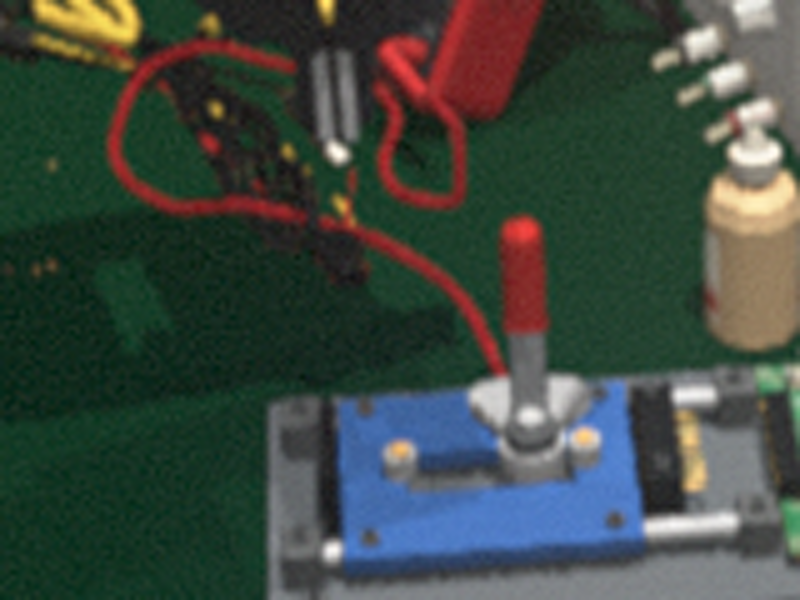

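The lever points straight out to jig +y with the cam's low side at the rollers (knob at crop 522,280), and the carriage is still back. Now I go behind the tab.

```bash
python3 -m handwheel '[[[0,-0.02,-0.014,0,2.2],[0,-0.02,-0.014,0,0],[0,-0.02,-0.014,0,0],[0,0,0,0.03,0],[0,0,0,0.03,0],[0,0,0,0.01,0],[0,0,0,0.01,0],[0,0,0,0,0],[0,0,0,0,0]]]'
python3 - <<'E'
from h import *
stat(); goto(-.0865,0.0005,.003,0)
im=viewer.read_camera('side'); c=cv2.resize(im[150:270,200:360],(800,600),interpolation=cv2.INTER_CUBIC)
e=get_state()['eef_pos']
u=proj('side',e+[0,0,.03]); cv2.circle(c,tuple(int(v) for v in (u-[200,150])*5),3,(0,0,255),-1)
cv2.imwrite('pics/s7.png',c)
E
```

```text
time: 10.63
eef_pos: [0.4531, 0.1001, 0.0164]
tcp_rot: [0.778, 0.628, -0.0, -0.0]
contact_force: [0.2, 0.1, 0.9]
opening: 0.001
finger_force: 0.0
t 10.63 tcp [0.4531 0.1001 0.0164] jig [-100.7    2.2] F [0.2 0.1 0.9] q [-0.    0.06  2.21 -0.    0.88  0.21]
target [0.4666 0.0954 0.003 ] shift mm [-1.7 14.2 13.4] spin 0.1 tilt z [-0. -0. -1.]
```

View pics/s7.png

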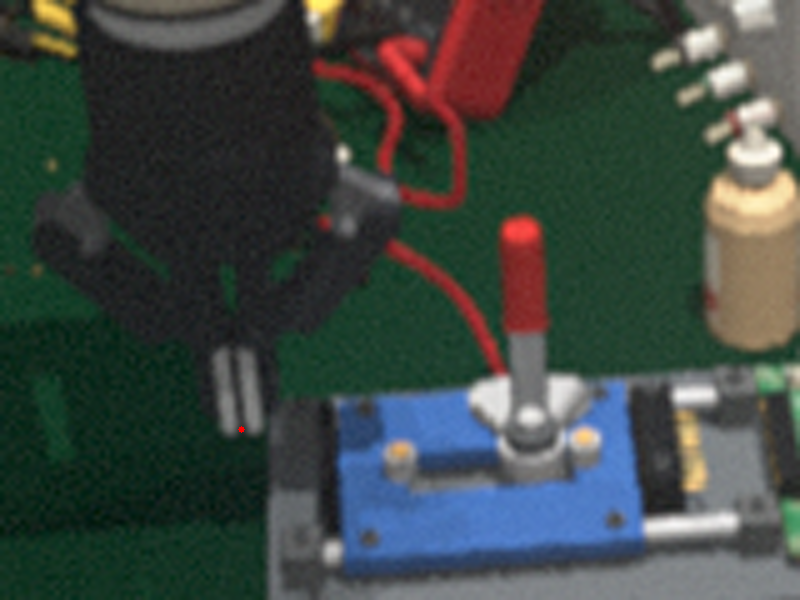

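The finger is behind the tab (tip at crop 240,432; tab at about 330,470), between the rear blocks. I lower it a little and push gently forward.

```bash
python3 -m handwheel '[[[0,-0.002,0,0.009,0],[0,0,0,0.008,0],[0,0,0,0,0],[0,0,0.004,0,0],[0,0,0.004,0,0],[0,0,0.004,0,0],[0,0,0.004,0,0],[0,0,0.003,0,0],[0,0,0.003,0,0],[0,0,0,0,0]]]'
python3 -m handwheel '[[[0,0,0.003,0,0],[0,0,0.003,0,0],[0,0,0.003,0,0],[0,0,0.003,0,0]]]'
python3 -c 'from h import *;look()'
```

```text
time: 11.52
eef_pos: [0.4743, 0.0933, -0.0007]
tcp_rot: [0.779, 0.628, 0.0, 0.0]
contact_force: [-1.4, 0.8, 1.7]
opening: -0.0
finger_force: 0.9
time: 11.85
eef_pos: [0.4857, 0.0909, -0.0008]
tcp_rot: [0.779, 0.628, 0.0, -0.0]
contact_force: [-3.2, 1.9, 3.4]
opening: 0.003
finger_force: 2.1
t 11.85 tcp [ 0.4857  0.0909 -0.0008] jig [-66.8   0.2] F [-3.2  1.9  3.4] q [-0.02  0.15  2.14  0.    0.85  0.19]
side lever_knob [304.7 204.3] 0.91 [ 3.8 59.6] value 1.32
side push_tab [276.1 240.5] 0.95 [-51.9   0.4] value 
side cam_axis [307.5 231.3] 0.74 [5.1 8. ] value 
top lever_knob [257.6 245.5] 0.72 [ 7.4 56.4] value 1.39
top push_tab [283.2 281.9] 0.79 [-46.9   2.8] value 
top cam_axis [290.1 254.3] 0.69 [ 3.5 -0.3] value
```

```bash
python3 -m handwheel '[[[0,0,0.002,0,0],[0,0,0.002,0,0],[0,0,0.002,0,0],[0,0,0,0,0]]]'
python3 -m handwheel '[[[0,0,0.001,0,0],[0,0,0.001,0,0],[0,0,0,0,0]]]'
python3 -m handwheel '[[[0,0,0.001,0,0],[0,0,0.001,0,0],[0,0,0,0,0]]]'
python3 -c 'from h import *;look()'
```

```text
time: 12.58
eef_pos: [0.4911, 0.0895, -0.0011]
tcp_rot: [0.779, 0.628, -0.0, -0.0]
contact_force: [-2.3, 0.7, 1.1]
opening: 0.001
finger_force: 1.2
time: 12.83
eef_pos: [0.4931, 0.0891, -0.0011]
tcp_rot: [0.779, 0.628, -0.0, -0.0]
contact_force: [-2.5, 0.8, 0.6]
opening: 0.001
finger_force: 1.3
time: 13.08
eef_pos: [0.4934, 0.089, -0.0013]
tcp_rot: [0.779, 0.628, -0.002, -0.002]
contact_force: [-7.2, 1.6, 4.4]
opening: -0.001
finger_force: 4.1
t 13.08 tcp [ 0.4934  0.089  -0.0013] jig [-59.   -0.1] F [-7.2  1.6  4.4] q [-0.02  0.17  2.12  0.    0.86  0.19]
side lever_knob [303.2 204.3] 0.71 [ 1.2 59.9] value 1.28
side push_tab [281.8 238.8] 0.79 [-41.6   4. ] value 
side push_tab [306.8 233.3] 0.68 [ 3.8 14.8] value 
side cam_axis [307.2 233.1] 0.87 [4.2 3. ] value 
top lever_knob [253.3 245.6] 0.76 [ 5.8 63.6] value 1.35
top cam_axis [290.  258.8] 0.56 [-4.4 -1.6] value
```

```bash
python3 -m handwheel '[[[0,0,0.001,0,0],[0,0,0.001,0,0],[0,0,0,0,0]]]'
python3 -m handwheel '[[[0,0,0.001,0,0],[0,0,0.001,0,0],[0,0,0,0,0]]]'
```

```text
time: 13.73
eef_pos: [0.4934, 0.0889, -0.0013]
tcp_rot: [0.779, 0.628, -0.004, -0.004]
contact_force: [-12.0, 1.8, 7.9]
opening: -0.003
finger_force: 7.2
time: 13.98
eef_pos: [0.4934, 0.0889, -0.0014]
tcp_rot: [0.779, 0.628, -0.005, -0.005]
contact_force: [-17.2, 2.9, 13.2]
opening: -0.003
finger_force: 10.4
```

Force rises from 7 to 17 N with no motion after about 29 mm of tab travel, so the carriage is home. I back off, go over, and come down behind the knob.

```bash
python3 -m handwheel '[[[0,0,-0.015,0,0],[0,0,-0.015,0,0],[0,0,0,-0.03,0],[0,0,0,-0.035,0],[0,0,0,-0.035,0],[0,0,0,0,0],[0,0.031,0.013,0,0],[0,0.031,0.013,0,0],[0,0,0,0,0],[0,0,0,0,0]]]'
python3 - <<'E'
from h import *
look(); goto(-.036,.063,.024,0)
E
```

```text
time: 14.82
eef_pos: [0.5101, 0.1501, 0.0995]
tcp_rot: [0.778, 0.628, 0.001, 0.001]
contact_force: [-0.3, 0.3, -0.1]
opening: -0.0
finger_force: 0.0
t 14.82 tcp [0.5101 0.1501 0.0995] jig [-55.6  63.2] F [-0.3  0.3 -0.1] q [ 0.1   0.07  2.01 -0.    1.06  0.31]
side lever_knob [308.2 207. ] 0.77 [ 9.7 50.6] value 1.45
side push_tab [276.8 242.3] 0.76 [-50.7  -4.8] value 
side cam_axis [307.9 230.9] 0.91 [5.9 9.1] value 
side cam_axis [306.  204.4] 0.53 [ 6.9 88.8] value 
top lever_knob [256.7 244.1] 0.78 [ 9.5 58.4] value 1.42
top cam_axis [290.2 257.4] 0.74 [-1.9 -1.5] value 
target [0.5292 0.1457 0.024 ] shift mm [ 1.5 21.2 75.1] spin -0.0 tilt z [ 0.  0. -1.]
```

Network readings of the tab scatter, so I'll measure the blue carriage top by colour against the first picture.

```bash
cat >> h.py <<'E'
def blue(im,cam):
    h=cv2.cvtColor(im,cv2.COLOR_BGR2HSV); m=cv2.inRange(h,(100,130,70),(118,255,255))
    n,l,s,c=cv2.connectedComponentsWithStats(m); t=[i for i in range(1,n) if 150<c[i][0]<420 and 180<c[i][1]<320]; i=max(t,key=lambda i:s[i][4])
    v,u=np.where(l==i); P=np.array([J(at(cam,p,.025)) for p in zip(u,v)])*1000
    P=P[np.abs(P[:,1]+25)<10]; print(cam,s[i][4],'x range on right side',np.percentile(P[:,0],[1,99]).round(1))
E
python3 - <<'E'
from h import *
for c in('top','side'): blue(cv2.imread(f'pics/{c}0.png'),c); blue(viewer.read_camera(c),c)
E
```

```text
top 1812 x range on right side [-67.5  35.8]
top 1800 x range on right side [-39.3  64. ]
side 1161 x range on right side [-67.2  36.7]
side 1308 x range on right side [-38.9  65.6]
```

The carriage moved 28.5 mm, so it is fully home. Now I push the lever on round.

```bash
python3 -m handwheel '[[[0,0.001,0.01,0.015,0],[0,0,0.01,0.03,0],[0,0,0,0.03,0],[0,0,0,0,0],[0,0,0.005,0,0],[0,0,0.006,0,0],[0,0,0.005,0,0],[0,0.0017,0.0055,0,5],[0,0.0017,0.0055,0,5],[0,0.0017,0.0055,0,5],[0,0.0017,0.0055,0,5],[0,0,0,0,0]]]'
python3 -c 'from h import *;look()'
```

```text
time: 16.32
eef_pos: [0.5689, 0.1415, 0.0263]
tcp_rot: [0.876, 0.482, 0.002, 0.001]
contact_force: [0.2, -0.8, -0.1]
opening: 0.002
finger_force: 0.0
t 16.32 tcp [0.5689 0.1415 0.0263] jig [ 3.6 67.3] F [ 0.2 -0.8 -0.1] q [0.07 0.29 1.91 0.   0.94 0.64]
side lever_knob [315.1 207.3] 0.72 [22.1 48.4] value 1.68
top push_tab [284.1 279.1] 0.94 [-41.7   2.2] value 
top cam_axis [289.  255.8] 0.81 [0.5 1.1] value
```

```bash
python3 -m handwheel '[[[0,0.0017,0.0055,0,5],[0,0.0017,0.0055,0,5],[0,0.0017,0.0055,0,5],[0,0.0017,0.0055,0,5],[0,0.0017,0.0055,0,5],[0,0.0017,0.0055,0,5],[0,0.0017,0.0055,0,5],[0,0,0,0,0]]]'
python3 -c 'from h import *;look();blue(viewer.read_camera("top"),"top")'
```

```text
time: 17.38
eef_pos: [0.601, 0.1214, 0.024]
tcp_rot: [0.981, 0.196, -0.0, -0.0]
contact_force: [0.3, -0.0, 0.5]
opening: -0.005
finger_force: 0.1
t 17.38 tcp [0.601  0.1214 0.024 ] jig [39.3 54.6] F [ 0.3 -0.   0.5] q [0.03 0.34 1.84 0.   0.96 1.21]
side lever_knob [332.7 212.4] 0.65 [52.5 29.8] value 2.31
side push_tab [279.6 241.9] 0.86 [-45.7  -4.3] value 
side cam_axis [309.6 232. ] 0.57 [8.7 5.7] value 
side cam_axis [336.2 284.6] 0.41 [  43.3 -133.5] value 
top push_tab [284.5 278.6] 0.69 [-40.7   1.7] value 
top cam_axis [290.4 254.1] 0.7 [ 3.9 -0.7] value 
top 1111 x range on right side [-39.3  64.3]
```

```bash
python3 -m handwheel '[[[0,0.0017,0.0055,0,5],[0,0.0017,0.0055,0,5],[0,0.0017,0.0055,0,5],[0,0,0,0,0]]]'
python3 -m handwheel '[[[0,0.001,0.003,0,2.5],[0,0,0,0,0]]]'
python3 -m handwheel '[[[0,0.001,0.003,0,2.5],[0,0,0,0,0]]]'
python3 -c 'from h import *;look()'
```

```text
time: 18.17
eef_pos: [0.6109, 0.1074, 0.0241]
tcp_rot: [0.998, 0.067, -0.0, -0.0]
contact_force: [-0.0, 0.7, 0.8]
opening: 0.001
finger_force: 0.2
time: 18.33
eef_pos: [0.6121, 0.1053, 0.0241]
tcp_rot: [0.999, 0.046, -0.0, -0.001]
contact_force: [-0.8, 1.1, 0.3]
opening: -0.001
finger_force: 1.0
time: 18.5
eef_pos: [0.6127, 0.105, 0.0241]
tcp_rot: [1.0, 0.024, -0.001, -0.003]
contact_force: [-0.9, 9.2, 1.9]
opening: -0.003
finger_force: 4.7
t 18.5 tcp [0.6127 0.105  0.0241] jig [54.2 41. ] F [-0.9  9.2  1.9] q [0.   0.36 1.82 0.01 0.96 1.52]
side lever_knob [336.8 217. ] 0.69 [58.5 15.6] value 2.57
side cam_axis [303.3 233.3] 0.68 [-2.7  3.2] value 
top cam_axis [289.6 251. ] 0.93 [9.1 1.7] value
```

The force jumped at the end stop. One more small nudge, then retreat and verify.

```bash
python3 -m handwheel '[[[0,0,0.002,0,0],[0,0,0,0,0]]]'
python3 -m handwheel '[[[0,0,-0.01,0,0],[0,0,-0.015,0,0],[0,0,0,-0.03,0],[0,0,0,-0.035,0],[0,0,0,-0.035,0],[0,0,0,0,0],[0,0,0,0,0]]]'
python3 -c '
from h import *;look()
for c in("side","top"): blue(viewer.read_camera(c),c)
for n in("flux_bottle","tweezers","driver_yellow"): print(n,[(at("side",u,0).round(3),round(k,2)) for u,k in pin("side",n)])'
```

```text
time: 19.07
eef_pos: [0.6127, 0.1049, 0.0242]
tcp_rot: [1.0, 0.024, -0.0, -0.004]
contact_force: [-0.9, 14.1, 0.3]
opening: 0.0
finger_force: 7.0
time: 19.65
eef_pos: [0.6148, 0.1253, 0.1279]
tcp_rot: [1.0, 0.025, 0.004, 0.0]
contact_force: [0.1, -0.6, -0.2]
opening: 0.002
finger_force: 0.0
t 19.65 tcp [0.6148 0.1253 0.1279] jig [51.9 61.3] F [ 0.1 -0.6 -0.2] q [ 0.04  0.24  1.76 -0.    1.13  1.56]
side lever_knob [338.3 218.1] 0.66 [60.9 12.1] value 2.63
side push_tab [278.7 241.7] 0.63 [-47.3  -3.5] value 
side cam_axis [305.6 230.8] 0.68 [1.8 9.8] value 
top lever_knob [285.9 217.8] 0.75 [63.7 17.9] value 2.55
top push_tab [283.4 279.8] 0.6 [-43.1   3.2] value 
side 1163 x range on right side [-38.6  64.8]
top 1162 x range on right side [-39.3  64. ]
flux_bottle [(array([0.67 , 0.175, 0.   ]), 0.67)]
tweezers [(array([ 0.568, -0.028,  0.   ]), 0.88), (array([0.567, 0.128, 0.   ]), 0.63)]
driver_yellow [(array([ 0.556, -0.065,  0.   ]), 0.59)]
```

The lever is at its forward stop, the carriage is home, and the tool is clear of everything.

```bash
python3 -c 'from plant import sign_off; print(sign_off())'
```

```text
the job is handed in; nothing more can be done
None
```

I handed the job in at about 20 s: the lever went out to the side, the carriage was pushed home (about 28.5 mm of its 29 mm travel, until it stopped moving), and the lever was then pushed to its forward stop. The bottle was still in place at the last check. I never went near the tweezers and screwdriver, but took no starting positions to compare them with.

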